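# Unbox a standoff insulator and hold it hole-up

### The arm

A 7-joint arm with a two-finger parallel gripper is mounted at the origin on the work surface. World frame = base frame: x ahead of the robot, y to its left, z up, the work surface at z = 0. Lengths are in m, angles in rad, forces in N, time in s.
With the tool pointing down it reaches from about 0.425 to 0.875 m from the base axis. Payload 4.7 kg.
Tool frame: the origin (TCP) lies on the centre line of the jaws, within the pads' length; the fingertips stand 22 mm ahead of it and the grasp point (between the pads) lies 3 mm ahead of it; z points along the fingers, y is the line along which they close (so a half turn about z gives the same grasp; the last joint's range is limited). The gripper opens to 87 mm and grips with 3 to 60 N. Pads are 19 mm wide; open, the fingers measure 117 mm over their backs; the gripper's body (75 mm by 190 mm) begins 51 mm behind the grasp point.
Start: joints at [-1.279, 0.321, -0.07, 1.45, 0.023, 1.371, -0.057], TCP at [0.178, 0.625, 0.245] pointing down, gripper open.
Joint ranges: [-2.86, 2.86], [-0.3, 2.09], [-1.38, 1.24], [0.06, 2.45], [-1.56, 4.7], [0.09, 2.05], [-2.69, 2.69]. Speed limits (rad/s): [2.57, 2.57, 3.14, 3.14, 3.14, 3.14, 3.14].

### API

Orientations are given as a 3x3 rotation matrix whose columns are the frame's x, y, z axes.
In Python, from station import r, imaging gives the robot as it stands. The module is installed in compiled form; this text tells all that it offers.
- The arm moves only by the shell command python3 -m pendant 'ROWS' [FORCE]. ROWS is a JSON object of lists of equal length, an entry for each row: "hand": the finger opening in m, from 0 to 0.087; "offset": the shift along the tool's x, y, z in m, a list of three; "turn": the turn about the tool's z in rad. A call has 1 to 12 rows; each row shifts and turns the commanded pose from where the row before left it, along the tool's axes as they then stand; what a row does not reach is not made up. A row lasts 1/12 s, in which the tool goes at most 41.7 mm and 7.16 degrees, less where a joint would pass 70% of its speed; a pose out of reach is approached as far as the arm can. A call with a gripper value outside its range is refused whole. The fingers move at their own pace and stop on an object; FORCE is the grip in N (left out, the last holds). Time passes only in rows, so rows that do not move let the fingers close. It gives the time, the measured TCP pose, the force, the opening and the grip force at its end, in the units of the state.
- r.read_state(): the state, without advancing time (a new reading comes with each control period).
- imaging.get_image(name): name is "side" or "top" or "wrist"; returns (picture, depth): 400x640x3 uint8, blue, green, red; 400x640 float32, m along the optical axis (not along the pixel's ray), 0 where there is no reading.
- imaging.camera_model(name): a dict with "fx", "fy", "cx", "cy" (pixels), "dist" ([k1, k2, p1, p2, k3] as OpenCV has them; the pictures are not rectified), "R" (3x3) and "t" (3): a world point X has camera coordinates R X + t; the wrist camera has in their place "hand_eye" (4x4, takes a point from camera to tool coordinates, whose origin is the TCP and whose axes are the flange's). Camera axes: x right, y down, z forward; pixel columns grow to the right and rows downward; lengths in m; the calibration is good to about 2 mm. A picture is of the moment at which its call begins: read the wrist's pose just before it. camera_model takes no time and is no camera call.
- r.sign_off(): hands the job in; it is judged then, once.
The state is a dict: "time_s": time; "joints": joint angles; "dq": joint speeds; "joint_torque": joint torques, N m; "tool_pos": TCP position; "tcp_rot": TCP orientation; "wrist_force": force on the tool from outside, world axes, zero at the start; "moment": the same for the moment, N m; "gripper_width": finger opening in m; "grasp_force": force on a finger pad.
Only numpy, scipy, OpenCV 4.12 (cv2) and the standard library are available. Lean on these libraries where they do the work, as an engineer would, in place of code of your own. Each camera call takes 0.05 s, during which the arm holds its last target. There are 200 camera calls.

### The job

The tape on the carton is already slit: swing both of its main flaps right back past upright, so that they lean well outwards, and take out the eight-sided standoff insulator. Only one of its two look-alike ends has the blind threaded hole: find it, turn the insulator over until that end faces straight up, and finish still holding it like that in the gripper, at rest, its lower end at least 100 mm above the bench and touching nothing else, ready for the busbar bolt. Leave the other things on the bench where they are.

Things in the scene. Friction and masses are not known exactly. Their poses are not given: they have to be found in the camera images.
- carton: Cardboard carton fixed to the bench, 176 x 176 mm outside, walls and floor 4 mm, wall tops at 72 mm. Origin: centre of its underside; z up. Main flaps hinge on the tops of its +x wall (far flap) and -x wall (near flap). Side flaps already hang folded back outside the +y and -y walls, out to 108 mm from the origin.
- far_flap (a joint): Angle (rad) of the far flap, 86 mm long, 176 wide, 4 thick, hinged at carton x = +88 mm, z = 72 mm. 0 closed (level, free edge over the carton's middle), 1.57 upright, more leans outwards, stop at 2.9. Starts ajar, 0.7 to 1.15. Stiff crease: stays where it is left, moves under 1 N at its free edge.
- near_flap (a joint): Angle (rad) of the near flap: mirror image of the far flap, hinged at carton x = -88 mm, z = 72 mm; same sizes, stiffness and angles.
- insulator: Red-brown eight-sided insulator, 72 mm long, 44 across flats, 0.18 to 0.32 kg, lying on a flat, in any direction, near the carton's middle. Middle band 28 mm long to grip; grooves 6 mm long, 37 across; end bands 16 mm. Origin: mid-length, on the axis. x points along it out of the end with the blind hole; z up at the start. Other end: solid, with a flush brass disc.
- insulator_hole (a point): Centre of the mouth of the insulator's blind hole, 36 mm from its origin along its x; hole 16 mm wide, 22 mm deep, in a brass bush 26 mm across.
- porcelain_post: White ribbed porcelain post standing on the bench, 60 mm across, 118 mm tall. Origin: centre of its underside. Leave alone.
- meter: Black boxed panel meter with a pale dial, 60 x 96 mm, 94 mm tall. Origin: centre of its underside. Leave alone.
- jar: Glass jar with a steel cap, 66 mm across, 100 mm tall. Origin: centre of its underside. Leave alone.
- wrench: Steel wrench lying on the bench, 190 mm long along its x. Origin: on the bench under its middle. Leave alone. (The bench to the right of the carton, y -0.25 to -0.1, x 0.42 to 0.65, is free.)
Not all that is in view belongs to the job. What is shaped like the insulator but orange or pink is not meant.

How it is judged:
By the outcome, as a careful person would: the job done as asked, in the order asked, and still so for the second after the job is handed in, while the arm keeps its last pose, push and grip.
It also fails if it takes over 67 s, if anything falls off the work surface, if the arm or the gripper's body presses on something with over 40 N, if the wrist force passes 120 N, or if a joint passes its speed limit or range.

## Working session

There is one attempt and no reset: what is moved stays moved. The work goes in short steps, Python scripts to look and compute and a shell command to move; the robot and the scene stay as the last step left them, time stands still between calls to the robot, and variables do not carry over. Pictures are saved under pics/ and viewed, at most 10 in all, crops included, and the job is handed in when it is done.

```bash
mkdir -p pics
cat > h.py <<'E'
import numpy as np, cv2
from station import r, imaging
def cam(n):
    m=imaging.camera_model(n); K=np.array([[m['fx'],0,m['cx']],[0,m['fy'],m['cy']],[0,0,1.]]); return m,K,np.array(m['dist'],float)
def pose(n,st=None):
    m,K,d=cam(n)
    if n=='wrist':
        T=np.eye(4);T[:3,:3]=st['tcp_rot'];T[:3,3]=st['tool_pos'];W=T@np.array(m['hand_eye']);return W[:3,:3],W[:3,3]
    R=np.array(m['R']);t=np.array(m['t']);return R.T,-R.T@t
def pts(n,uv,depth,st=None):
    m,K,d=cam(n);Rw,c=pose(n,st);uv=np.array(uv,float).reshape(-1,1,2)
    xy=cv2.undistortPoints(uv,K,d).reshape(-1,2);z=np.asarray(depth,float).reshape(-1)
    return (np.c_[xy,np.ones(len(xy))]*z[:,None])@Rw.T+c
def cloud(n,dep,st=None):
    v,u=np.mgrid[0:400,0:640];return pts(n,np.c_[u.ravel(),v.ravel()],dep.ravel(),st).reshape(400,640,3)
def plane(n,uv,h,st=None):
    Rw,c=pose(n,st);p=pts(n,uv,np.ones(len(np.reshape(uv,(-1,2)))),st)-c
    return c+p*((h-c[2])/p[:,2])[:,None]
E
python3 - <<'E'
from h import *
np.set_printoptions(precision=3,suppress=True)
s=r.read_state();print(s)
ims=[]
for n in('top','side'):
    i,d=imaging.get_image(n);cv2.imwrite(f'pics/{n}0.png',i);np.save(f'{n}0.npy',d);print(n,pose(n),(d>0).mean())
print(imaging.camera_model('wrist'))
E
```

```text
{'time_s': 0.0, 'joints': array([-1.279,  0.322, -0.07 ,  1.452,  0.023,  1.371, -0.057]), 'dq': array([ 0.   , -0.001,  0.   ,  0.   ,  0.   , -0.   , -0.001]), 'joint_torque': array([  0.   , -49.128,  -0.404, -31.253,  -0.064,   0.043,   0.   ]), 'tool_pos': array([0.178, 0.625, 0.243]), 'tcp_rot': array([[-0.962,  0.274, -0.   ],
       [ 0.274,  0.962, -0.002],
       [-0.   , -0.002, -1.   ]]), 'wrist_force': array([ 0.878, -0.454, -0.246]), 'moment': array([-0.021,  0.035, -0.041]), 'grasp_force': 0.0, 'gripper_width': 0.08717412582351758}
top (array([[-0.016, -0.992,  0.129],
       [-1.   ,  0.018,  0.015],
       [-0.017, -0.129, -0.992]]), array([0.378, 0.022, 1.259])) 0.995921875
side (array([[ 0.845, -0.373,  0.383],
       [-0.535, -0.571,  0.623],
       [-0.014, -0.731, -0.682]]), array([ 0.063, -0.74 ,  0.928])) 0.9960546875
{'fx': 292.5992775997937, 'fy': 292.5992775997937, 'cx': 316.1413454060124, 'cy': 195.84420900452577, 'dist': array([-0.024,  0.   ,  0.   ,  0.   ,  0.   ]), 'hand_eye': array([[ 0.   , -0.968, -0.252,  0.069],
       [ 1.   ,  0.   ,  0.   ,  0.   ],
       [-0.   , -0.252,  0.968, -0.141],
       [ 0.   ,  0.   ,  0.   ,  1.   ]])}
```

View pics/top0.png

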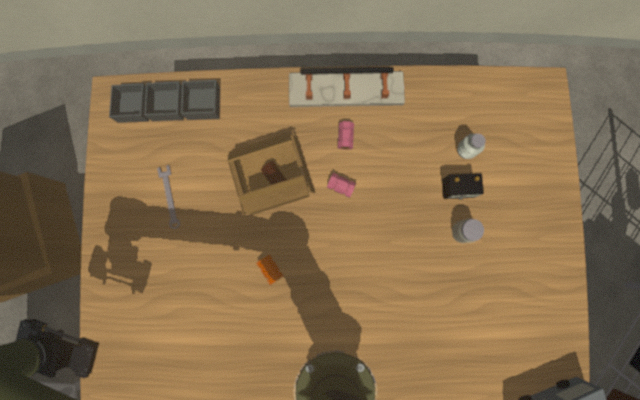

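View pics/side0.png

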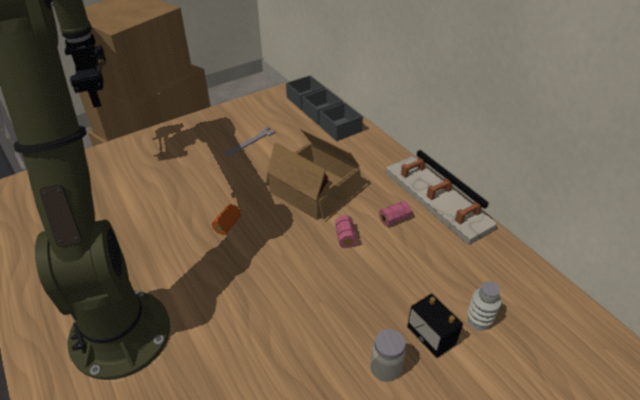

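The top view shows the carton at about (270,171) with near and far flaps ajar. Candidates for the insulator:
- Red-brown object inside the carton (272,172): this one matches the description.
- Pink (345,133) and pink (341,185): not meant.
- Orange (268,268): not meant.

The post (470,145), meter (463,186), jar (468,230) and wrench (168,195) are clear of the work area.

Run:
```python
from h import *
np.set_printoptions(precision=3,suppress=True)
P={}
for n in('top','side'):
    d=np.load(f'{n}0.npy');P[n]=cloud(n,d);
T=P['top'];S=P['side']
im=cv2.imread('pics/top0.png');hsv=cv2.cvtColor(im,cv2.COLOR_BGR2HSV)
sub=np.zeros((400,640),bool);sub[110:225,215:320]=1
A=T[sub];print('bench z',np.median(T[250:300,100:200,2]))
A=A[A[:,2]>0.02]; 
si=np.zeros((400,640),bool);si[120:220,255:365]=1
B=S[si];B=B[B[:,2]>0.02]
C=np.r_[A,B];c=np.median(C,0);print(c)
# walls: z .02-.07 outer
W=C[(C[:,2]>0.03)&(C[:,2]<0.076)]
W=W[np.linalg.norm(W[:,:2]-c[:2],axis=1)<.16]
rect=cv2.minAreaRect(W[:,:2].astype(np.float32));print(rect);print(cv2.boxPoints(rect))
for a,n in((A,'top'),(B,'side')):
    print(n,len(a),np.histogram(a[:,2],bins=np.arange(0,.17,.01))[0])
    H=a[a[:,2]>.08];print(H[::max(1,len(H)//25)])
# insulator
m=sub&(hsv[...,0]<12)&(hsv[...,1]>90)&(hsv[...,2]<120)
v,u=np.nonzero(m);print(len(u));
if len(u):print(np.c_[u,v].min(0),np.c_[u,v].max(0),hsv[m][::10],T[m][::8])
print(hsv[172,272],hsv[160,260],hsv[185,260])
cv2.imwrite('pics/crop.png',np.hstack([cv2.resize(im[115:225,215:325],(400,400),interpolation=2),cv2.resize(cv2.imread('pics/side0.png')[120:225,255:365],(400,400),interpolation=2)]))
```

```text
bench z -0.00025511850400739
[0.578 0.157 0.077]
((0.6192476749420166, 0.14572754502296448), (0.1842360496520996, 0.26664334535598755), 17.157060623168945)
[[ 0.492  0.246]
 [ 0.571 -0.009]
 [ 0.747  0.046]
 [ 0.668  0.3  ]]
top 3129 [  0   0 111 203 348  83 160 315 225 227 238 246 208 250 395  75]
[[0.378 0.022 1.259]
 [0.695 0.127 0.112]
 [0.681 0.136 0.133]
 [0.688 0.215 0.082]
 [0.671 0.184 0.126]
 [0.659 0.16  0.147]
 [0.66  0.234 0.118]
 [0.656 0.268 0.107]
 [0.64  0.274 0.129]
 [0.576 0.086 0.148]
 [0.566 0.134 0.153]
 [0.563 0.115 0.135]
 [0.557 0.13  0.142]
 [0.551 0.18  0.153]
 [0.553 0.125 0.115]
 [0.553 0.076 0.091]
 [0.542 0.197 0.145]
 [0.542 0.17  0.13 ]
 [0.542 0.142 0.102]
 [0.541 0.108 0.086]
 [0.532 0.207 0.13 ]
 [0.532 0.142 0.097]
 [0.527 0.185 0.103]
 [0.522 0.188 0.097]
 [0.514 0.222 0.102]
 [0.503 0.218 0.08 ]]
side 5312 [  0   0 515 575 565 509 513 454 271 293 287 283 296 292 383  46]
[[ 0.063 -0.74   0.928]
 [ 0.654  0.258  0.112]
 [ 0.536  0.242  0.151]
 [ 0.67   0.205  0.11 ]
 [ 0.546  0.206  0.149]
 [ 0.679  0.14   0.129]
 [ 0.524  0.234  0.124]
 [ 0.528 
[... 310 characters left out ...]
9  0.091  0.12 ]
 [ 0.578  0.072  0.123]
 [ 0.545  0.122  0.093]
 [ 0.546  0.113  0.089]
 [ 0.544  0.105  0.082]
 [ 0.063 -0.74   0.928]]
118
[262 162] [282 182] [[ 11 133  73]
 [  9 146  84]
 [ 10 144  76]
 [ 11 152  84]
 [ 11 141  67]
 [  9 149  77]
 [ 11 138  83]
 [  9 151  81]
 [  9 140  82]
 [  9 117  63]
 [ 10 112  64]
 [  9 137  65]] [[0.646 0.168 0.038]
 [0.636 0.184 0.048]
 [0.633 0.178 0.048]
 [0.63  0.189 0.05 ]
 [0.628 0.187 0.045]
 [0.629 0.16  0.038]
 [0.625 0.17  0.044]
 [0.622 0.176 0.043]
 [0.618 0.173 0.048]
 [0.615 0.172 0.049]
 [0.613 0.175 0.047]
 [0.609 0.169 0.054]
 [0.605 0.146 0.038]
 [0.595 0.164 0.049]
 [0.591 0.168 0.041]]
[ 10 146  82] [ 17 132 155] [ 18 133  86]
```

View pics/crop.png

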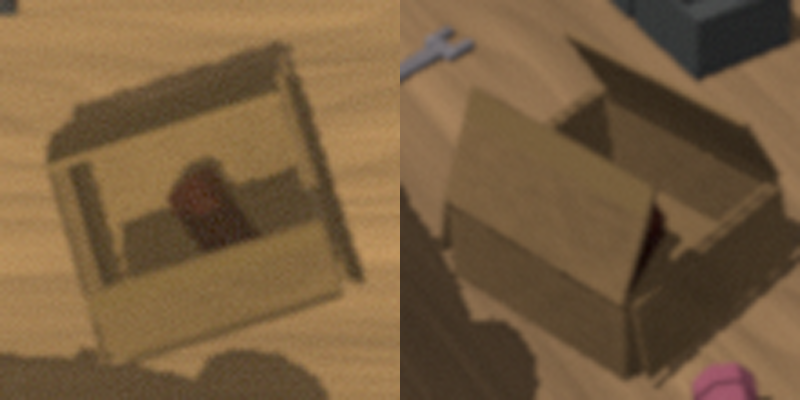

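The crop confirms it. Left panel: the red-brown insulator lies in the carton at about crop (210,205), lower end hidden by the near flap. Right panel: both flaps are ajar, and only a sliver of the insulator shows at (655,230).

Run:
```python
from h import *
np.set_printoptions(precision=3,suppress=True)
C=[]
for n,(a,b,c,d) in(('top',(110,225,215,320)),('side',(120,220,255,365))):
    P=cloud(n,np.load(f'{n}0.npy'))[a:b,c:d].reshape(-1,3);C.append(P[(P[:,2]>.01)&(P[:,2]<.17)])
yaw=np.radians(17.2);cen=np.array([.62,.146])
for it in range(3):
    e=np.array([np.cos(yaw),np.sin(yaw)]);f=np.array([-e[1],e[0]])
    L=[np.c_[(c[:,:2]-cen)@e,(c[:,:2]-cen)@f,c[:,2]] for c in C]
    A=np.vstack(L)
    N=A[(A[:,2]>.085)&(A[:,2]<.14)&(A[:,0]<-.03)&(abs(A[:,1])<.08)]
    F=A[(A[:,2]>.085)&(A[:,2]<.14)&(A[:,0]>.03)&(abs(A[:,1])<.08)]
    out=[]
    for Q in(N,F):
        q=Q.copy()
        for k in range(3):
            M=np.c_[q[:,1:],np.ones(len(q))];s=np.linalg.lstsq(M,q[:,0],rcond=None)[0];res=q[:,0]-M@s;q=q[abs(res)<max(.004,2*res.std())]
        out.append(s);ang=np.arctan2(1,abs(s[1]));print('x=ay+bz+c',s,'n',len(q),'res',res.std(),'angle',ang,'hinge x',s[1]*.072+s[2],'ymin/max',np.percentile(Q[:,1],[1,99]))
    W=A[(A[:,2]>.085)&(abs(A[:,1])<.14)]
    print('flap y ext',np.percentile(W[:,1],[1,99]),'yaw',np.degrees(yaw),'cen',cen)
    hx=(out[0][1]*.072+out[0][2]+out[1][1]*.072+out[1][2])/2; yc=np.percentile(W[:,1],[1,99]).mean()
    cen=cen+hx*e+yc*f; yaw-= (out[0][0])
print('zmax',np.percentile(N[:,2],99),A[A[:,0]<0][:,2].max(),A[A[:,0]>0][:,2].max())
s=r.read_state();t=cen;R=s['tcp_rot'];print('final',cen,np.degrees(yaw),'tool->cen in world',t-s['tool_pos'][:2],'in tool',R.T@np.r_[t-s['tool_pos'][:2],0])
```

```text
x=ay+bz+c [ 0.008  0.469 -0.126] n 1602 res 0.0017148004810837853 angle 1.1320899578982189 hinge x -0.09222895637598039 ymin/max [-0.059  0.079]
x=ay+bz+c [ 0.009 -0.617  0.135] n 590 res 0.00221595290012775 angle 1.0181208917151718 hinge x 0.09041755691151701 ymin/max [-0.058  0.078]
flap y ext [-0.058  0.116] yaw 17.2 cen [0.62  0.146]
x=ay+bz+c [-0.     0.47  -0.125] n 1818 res 0.001707070718129335 angle 1.1316972219087764 hinge x -0.09112753402044663 ymin/max [-0.079  0.078]
x=ay+bz+c [-0.001 -0.616  0.136] n 669 res 0.0021448295264814257 angle 1.0185570997670592 hinge x 0.09157380566316153 ymin/max [-0.078  0.078]
flap y ext [-0.087  0.087] yaw 16.766076576471544 cen [0.611 0.173]
x=ay+bz+c [ 0.     0.47  -0.125] n 1816 res 0.0017061873868960762 angle 1.1317214946743643 hinge x -0.09134885353529029 ymin/max [-0.078  0.078]
x=ay+bz+c [-0.001 -0.616  0.136] n 668 res 0.002146031432634634 angle 1.0185122869241323 hinge x 0.09135173778853323 ymin/max [-0.078  0.078]
flap y ext [-0.087  0.087] yaw 16.768602056919573 cen [0.611 0.173]
zmax 0.13959127404139982 0.15646363472949565 0.15161329742636132
final [0.611 0.173] 16.767596239903195 tool->cen in world [ 0.433 -0.451] in tool [-0.54  -0.316  0.001]
```

```bash
python3 -m pendant '{"hand":[0,0,0,0,0,0,0,0,0,0,0,0],"offset":[[-0.036,-0.021,0],[-0.036,-0.021,0],[-0.036,-0.021,0],[-0.036,-0.021,0],[-0.036,-0.021,0],[-0.036,-0.021,0],[-0.036,-0.021,0],[-0.036,-0.021,0],[-0.036,-0.021,0],[-0.036,-0.021,0],[-0.036,-0.021,0],[-0.036,-0.021,0]],"turn":[0,0,0,0,0,0,0,0,0,0,0,0]}' 10; python3 -m pendant '{"hand":[0,0,0,0,0,0,0,0,0],"offset":[[-0.036,-0.021,0],[-0.036,-0.021,0],[-0.036,-0.021,0],[0,0,0],[0,0,0],[0,0,0],[0,0,0],[0,0,0],[0,0,0]],"turn":[0,0,0,-0.114,-0.114,-0.114,-0.114,-0.114,0]}'
cat > w.py <<'E'
from h import *
np.set_printoptions(precision=4,suppress=True)
cen=np.array([.611,.173]);yaw=np.radians(16.77);e=np.array([np.cos(yaw),np.sin(yaw)]);f=np.array([-e[1],e[0]])
def where():
    s=r.read_state();d=s['tool_pos'][:2]-cen;R=s['tcp_rot']
    print('t',s['time_s'],'carton xy',d@e,d@f,'z',s['tool_pos'][2],'toolx ang rel carton',np.degrees(np.arctan2(R[1,0],R[0,0])-yaw),'F',s['wrist_force'],'w',s['gripper_width'],'q',s['joints']);return s
E
python3 -c "from w import *;where()"
```

```text
time_s: 1.1
tool_pos: [0.5254, 0.2626, 0.2444]
tcp_rot: [[-0.962, 0.274, -0.0], [0.274, 0.962, 0.0], [0.0, -0.0, -1.0]]
wrist_force: [1.4, -0.9, 0.2]
gripper_width: 0.0149
grasp_force: 0.0
time_s: 1.85
tool_pos: [0.6109, 0.1741, 0.244]
tcp_rot: [[-0.957, -0.291, -0.001], [-0.291, 0.957, -0.0], [0.001, 0.0, -1.0]]
wrist_force: [0.2, -0.1, -0.5]
gripper_width: 0.0005
grasp_force: 0.0
t 1.85 carton xy 0.0001940306344320265 0.001074853278472054 z 0.24398101883091172 toolx ang rel carton -179.86927164373205 F [ 0.1801 -0.1241 -0.4672] w 0.00046797083753695435 q [-0.5243  0.2908  0.2548  1.501  -0.0741  1.3601  1.6016]
```

```bash
python3 -m pendant '{"hand":[0,0,0,0,0,0,0,0,0,0,0,0],"offset":[[0,0,0.03],[0,0,0.03],[0,0,0.03],[0,0,0.03],[0.015,0,0.002],[0.015,0,0],[0.015,0,0],[0.015,0,0],[0.015,0,0],[0.015,0,0],[0.015,0,0],[0.015,0,0]],"turn":[0,0,0,0,0,0,0,0,0,0,0,0]}'; python3 -m pendant '{"hand":[0,0,0,0,0,0,0,0,0,0,0,0],"offset":[[0.015,0,0],[0,0,0],[-0.03,0,0],[-0.03,0,0],[-0.03,0,0],[-0.03,0,0],[-0.03,0,0],[-0.03,0,0],[-0.015,0,0],[-0.015,0,0],[-0.015,0,0],[-0.015,0,0]],"turn":[0,0,0,0,0,0,0,0,0,0,0,0]}';python3 -m pendant '{"hand":[0,0,0,0,0,0],"offset":[[-0.015,0,0],[-0.015,0,0],[0,0,0],[0.03,0,-0.02],[0.04,0,-0.01],[0.03,0,-0.025]],"turn":[0,0,0,0,0,0]}'
python3 - <<'E'
from w import *
where()
for n in('top','side'):
    i,d=imaging.get_image(n);cv2.imwrite(f'pics/{n}1.png',i)
    P=cloud(n,d);X=(P[...,:2]-cen)@e;Y=(P[...,:2]-cen)@f;Z=P[...,2]
    for sg in(-1,1):
        m=(abs(Y)<.08)&(X*sg>.1)&(X*sg<.19)&(Z>.02)&(Z<.17)
        if m.sum()>30:
            k=np.polyfit(X[m]*sg,Z[m],1);print(n,sg,m.sum(),'slope',k,'X',np.percentile(X[m]*sg,[2,98]),'Z',np.percentile(Z[m],[2,98]))
s=r.read_state();i,d=imaging.get_image('wrist');cv2.imwrite('pics/w1.png',i);np.save('w1.npy',d)
E
```

```text
time_s: 2.85
tool_pos: [0.4961, 0.1397, 0.1227]
tcp_rot: [[-0.959, -0.285, 0.002], [-0.285, 0.959, 0.001], [-0.002, 0.0, -1.0]]
wrist_force: [0.5, 0.1, 0.3]
gripper_width: 0.0006
grasp_force: 0.4
time_s: 3.85
tool_pos: [0.7116, 0.2045, 0.1209]
tcp_rot: [[-0.958, -0.286, -0.003], [-0.286, 0.958, -0.001], [0.004, -0.0, -1.0]]
wrist_force: [-1.6, -0.8, 0.1]
gripper_width: 0.0004
grasp_force: 0.6
time_s: 4.35
tool_pos: [0.6406, 0.183, 0.1733]
tcp_rot: [[-0.958, -0.286, -0.008], [-0.286, 0.958, -0.003], [0.009, -0.001, -1.0]]
wrist_force: [-0.1, -0.3, -0.2]
gripper_width: 0.0004
grasp_force: 0.0
t 4.35 carton xy 0.03120385001045285 0.0010839928765929501 z 0.1732553838618107 toolx ang rel carton -180.12502780280334 F [-0.0802 -0.3192 -0.1763] w 0.0003624725144847639 q [-0.5148  0.4037  0.2574  1.4996 -0.1043  1.2606  1.6169]
top -1 816 slope [0.4583 0.0316] X [0.1015 0.167 ] Z [0.0768 0.1085]
top 1 278 slope [0.4779 0.0271] X [0.1205 0.1645] Z [0.084  0.1079]
side -1 751 slope [0.4509 0.0331] X [0.1013 0.1676] Z [0.0782 0.1095]
side 1 1022 slope [0.4418 0.0324] X [0.1013 0.1656] Z [0.0751 0.1057]
```

View pics/w1.png

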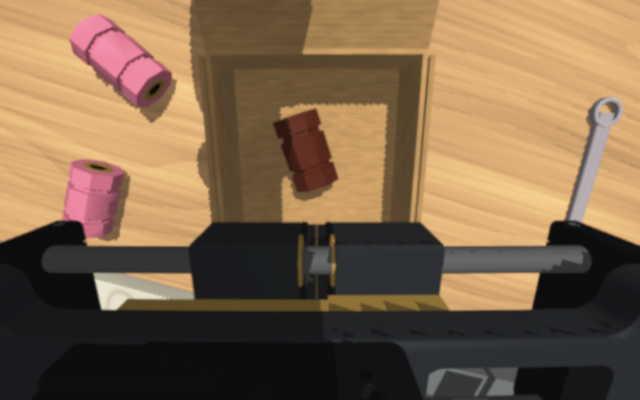

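Both flaps now lean out at about 2.71 rad. The wrist picture shows the insulator lying at about (306,150), with ends at (298,115) and (318,188) and neither end face visible. Next I get its pose.

Run:
```python
from w import *
s=r.read_state();i=cv2.imread('pics/w1.png');d=np.load('w1.npy')
hsv=cv2.cvtColor(i,cv2.COLOR_BGR2HSV)
m=((hsv[...,0]<11)|(hsv[...,0]>175))&(hsv[...,1]>110)&(hsv[...,2]<140);m[:, :240]=0;m[:,380:]=0;m[220:]=0;m[:95]=0
m=cv2.morphologyEx(m.astype(np.uint8),cv2.MORPH_OPEN,np.ones((3,3)))
n,l,st,c=cv2.connectedComponentsWithStats(m);k=1+st[1:,4].argmax();m=l==k;print(st[k])
P=cloud('wrist',d,s)[m];print('z',np.percentile(P[:,2],[5,50,90,98]))
Q=P[P[:,2]>.038];X=np.c_[(Q[:,:2]-cen)@e,(Q[:,:2]-cen)@f].astype(np.float32)
rc=cv2.minAreaRect(X);print('rect carton',rc);b=cv2.boxPoints(rc);print(b)
mu=X.mean(0);w,V=np.linalg.eigh(np.cov(X.T));print('mean',mu,'axis',V[:,1],'ang',np.degrees(np.arctan2(V[1,1],V[0,1])),'ext',np.ptp((X-mu)@V,axis=0))
top=Q[Q[:,2]>.045];print('top mean',((top[:,:2]-cen)@e).mean(),((top[:,:2]-cen)@f).mean())
```

```text
[ 275  110   62   81 3099]
z [0.0362 0.0449 0.0476 0.0483]
rect carton ((-0.0037033874541521072, -0.007172293961048126), (0.0705915242433548, 0.03794107213616371), 17.395244598388672)
[[-0.0431  0.0004]
 [-0.0317 -0.0358]
 [ 0.0356 -0.0147]
 [ 0.0243  0.0215]]
mean [-0.0049 -0.007 ] axis [-0.9548 -0.2971] ang -162.71474087682222 ext [0.038  0.0706]
top mean -0.004650230384331045 -0.0073344828949828645
```

```bash
python3 -m pendant '{"hand":[0,0,0,0,0,0,0,0,0,0,0],"offset":[[0,0,0],[0,0,0],[0,0,0],[0,0,0],[0,0,0],[0,0,0],[0,0,0],[0,0,0],[0,0,0],[0,0,0],[0,0,0]],"turn":[0.1155,0.1155,0.1155,0.1155,0.1155,0.1155,0.1155,0.1155,0.1155,0.1155,0.1155]}'; python3 -m pendant '{"hand":[0,0,0,0,0,0],"offset":[[-0.009,0.036,0],[-0.009,0.036,0],[-0.009,0.036,0],[-0.009,0.036,0],[0,0,0.015],[0,0,0]],"turn":[0,0,0,0,0,0]}'
python3 - <<'E'
from w import *
where()
i,d=imaging.get_image('wrist');cv2.imwrite('pics/w2.png',i)
E
python3 -m pendant '{"hand":[0,0,0,0,0,0,0,0,0,0],"offset":[[0,-0.04,0],[0,-0.04,0],[0,-0.04,0],[0,-0.04,0],[0,-0.04,0],[0,-0.04,0],[0,-0.04,0],[0,-0.04,0],[0,-0.04,0],[0,0,0]],"turn":[0,0,0,0,0,0,0,0,0,0]}'
python3 - <<'E'
from w import *
where()
i,d=imaging.get_image('wrist');cv2.imwrite('pics/w3.png',i)
a=cv2.imread('pics/w2.png')[60:260]
cv2.imwrite('pics/w23.png',np.vstack([a,i[60:260]]))
E
```

```text
time_s: 5.42
tool_pos: [0.6449, 0.1846, 0.1762]
tcp_rot: [[-0.553, 0.833, -0.001], [0.833, 0.553, -0.001], [-0.0, -0.001, -1.0]]
wrist_force: [-0.3, -0.3, -0.4]
gripper_width: 0.0007
grasp_force: 0.0
time_s: 5.92
tool_pos: [0.7843, 0.2356, 0.1549]
tcp_rot: [[-0.559, 0.829, -0.007], [0.829, 0.559, -0.003], [0.001, -0.007, -1.0]]
wrist_force: [-1.2, -0.7, -1.1]
gripper_width: 0.0004
grasp_force: 0.0
t 5.9167 carton xy 0.1839592080846668 0.00991410036663341 z 0.15491545989795572 toolx ang rel carton 107.19979364018738 F [-1.162  -0.7313 -1.0589] w 0.0003943351473721363 q [-0.5521  0.7729  0.437   1.0233 -0.3021  1.4097  0.4157]
time_s: 6.8
tool_pos: [0.4775, 0.0287, 0.1614]
tcp_rot: [[-0.553, 0.833, -0.007], [0.833, 0.553, 0.003], [0.006, -0.004, -1.0]]
wrist_force: [0.3, -0.1, -0.7]
gripper_width: 0.0002
grasp_force: 0.0
t 6.8 carton xy -0.1694475698119996 -0.09960021148563201 z 0.16142409911676314 toolx ang rel carton 106.83233008952645 F [ 0.2784 -0.1279 -0.6721] w 0.0002354537072212945 q [-0.6529  0.0086  0.5469  1.9834 -0.0086  1.1572  0.484 ]
```

View pics/w23.png

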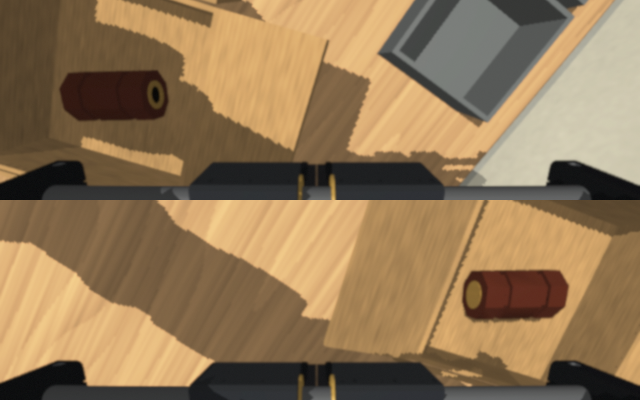

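Top half: the end facing +a (image right, world bearing about 34°) has the brass ring with a dark hole at (157,95). Bottom half: the opposite end at (474,296) is a plain brass disc. So the blind hole is at the far, +34° end.

I can only turn about the vertical. My plan is to grip the hole-end band, let the body swing down, stand it on the bench, and regrip the middle.

```bash
python3 -m pendant '{"hand":[0,0,0,0.087,0.087,0.087,0.087,0.087,0.087],"offset":[[0,0,-0.025],[0,0,-0.025],[0.007,0.0355,0],[0.007,0.0355,0],[0.007,0.0355,0],[0.007,0.0355,0],[0.007,0.0355,0],[0.007,0.0355,0],[0,0,0]],"turn":[0,0,0,0,0,0,0,0,0]}' >/dev/null; python3 -m pendant '{"hand":[0.087,0.087,0.087,0.087,0.087,0.087,0.087,0.087,0.087,0.087,0.087,0.087],"offset":[[0,0,0],[0,0,0],[0,0,0],[0,0,0],[0,0,0],[0,0,0],[0,0,0],[0,0,0],[0,0,0],[0,0,0],[0,0,0],[0,0,0]],"turn":[0.12,0.12,0.12,0.12,0.12,0.12,0.12,0.12,0.12,0.12,0.12,0.12]}' >/dev/null; python3 -m pendant '{"hand":[0.087,0.087],"offset":[[0,0,0],[0,0,0]],"turn":[0.12,0]}'
python3 - <<'E'
from w import *
s=where();R=s['tcp_rot'];print('to grasp in tool',R.T@(np.array([.6324,.1808,.036])-s['tool_pos']),'ang want 17.3')
i,d=imaging.get_image('wrist');cv2.imwrite('pics/w4.png',i);P=cloud('wrist',d,s)
hsv=cv2.cvtColor(i,cv2.COLOR_BGR2HSV)
m=((hsv[...,0]<11)|(hsv[...,0]>175))&(hsv[...,1]>110)&(hsv[...,2]<140)
X=np.stack([(P[...,:2]-cen)@e,(P[...,:2]-cen)@f],-1)
m&=(abs(X)<.07).all(-1)&(P[...,2]>.038)&(P[...,2]<.055)
Y=X[m].astype(np.float32);print(m.sum());
if m.sum()>50: print(cv2.minAreaRect(Y))
E
```

```text
time_s: 8.77
tool_pos: [0.6385, 0.1881, 0.2128]
tcp_rot: [[0.825, 0.565, 0.0], [0.565, -0.825, 0.001], [0.001, -0.0, -1.0]]
wrist_force: [-0.9, 0.4, -0.3]
gripper_width: 0.0869
grasp_force: 0.0
t 8.7667 carton xy 0.030680149981763986 0.006577431055194653 z 0.21282177677233655 toolx ang rel carton 17.64829714929463 F [-0.9429  0.4398 -0.2673] w 0.08689565803115055 q [-0.8828  0.4434  0.7556  1.4761 -0.3074  1.343  -1.0764]
to grasp in tool [-0.0093  0.0027  0.1768] ang want 17.3
1954
((-0.0042902640998363495, -0.007670920342206955), (0.07098783552646637, 0.04042588174343109), 17.620210647583008)
```

```bash
python3 -m pendant '{"hand":[0.087,0.087,0.087,0.087,0.087,0.087,0.087,0.087],"offset":[[-0.009,0.003,0],[0,0,0.035],[0,0,0.035],[0,0,0.035],[0,0,0.035],[0,0,0.02],[0,0,0.017],[0,0,0]],"turn":[0,0,0,0,0,0,0,0]}'; python3 -m pendant '{"hand":[0.03,0.03,0.03,0.03,0.03,0.03,0.03,0.03,0.03],"offset":[[0,0,0],[0,0,0],[0,0,0],[0,0,0],[0,0,0],[0,0,0],[0,0,0],[0,0,0],[0,0,0]],"turn":[0,0,0,0,0,0,0,0,0]}' 8
```

```text
time_s: 9.48
tool_pos: [0.6296, 0.179, 0.0316]
tcp_rot: [[0.822, 0.569, -0.007], [0.569, -0.822, -0.002], [-0.007, -0.002, -1.0]]
wrist_force: [-0.2, -0.1, -0.1]
gripper_width: 0.0873
grasp_force: 0.0
time_s: 10.23
tool_pos: [0.6332, 0.1801, 0.0358]
tcp_rot: [[0.823, 0.567, 0.0], [0.567, -0.823, 0.0], [0.0, -0.0, -1.0]]
wrist_force: [-0.7, -0.1, 1.7]
gripper_width: 0.0438
grasp_force: 8.0
```

```bash
python3 -m pendant '{"hand":[0.03,0.03,0.03,0.03,0.03,0.03,0.03,0.03,0.03,0.03,0.03,0.03],"offset":[[0,0,-0.008],[0,0,-0.012],[0,0,-0.015],[0,0,-0.02],[0,0,-0.02],[0,0,-0.02],[0,0,-0.02],[0,0,-0.02],[0,0,-0.02],[0,0,-0.015],[0,0,-0.005],[0,0,0]],"turn":[0,0,0,0,0,0,0,0,0,0,0,0]}'
python3 - <<'E'
from w import *
s=where()
i,d=imaging.get_image('side')
i2,d2=imaging.get_image('wrist')
cv2.imwrite('pics/s5.png',np.hstack([cv2.resize(i[60:220,220:380],(400,400)),cv2.resize(i2,(400,400))]))
E
```

```text
time_s: 11.23
tool_pos: [0.6341, 0.1799, 0.2133]
tcp_rot: [[0.824, 0.567, 0.004], [0.567, -0.824, 0.002], [0.004, 0.001, -1.0]]
wrist_force: [0.1, -0.4, -1.7]
gripper_width: 0.0436
grasp_force: 8.0
t 11.2333 carton xy 0.02411905880807653 -2.30170641536959e-05 z 0.213348480714079 toolx ang rel carton 17.78223955900733 F [ 0.1339 -0.4078 -1.6618] w 0.043610827345513165 q [-0.8861  0.4258  0.7618  1.4971 -0.2988  1.3337 -1.0675]
```

View pics/s5.png

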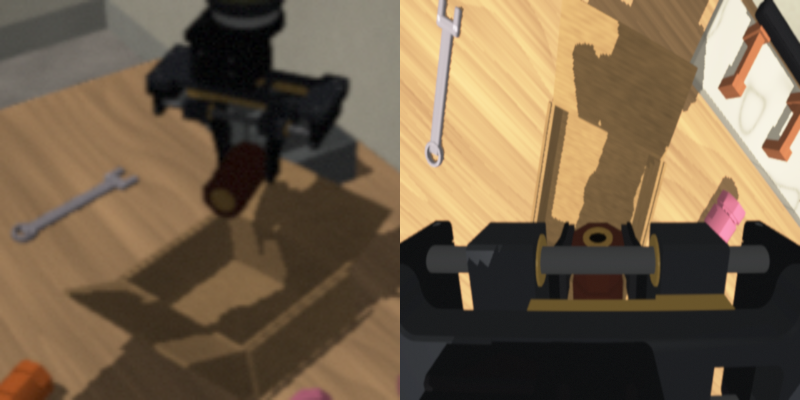

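The wrist panel shows the brass hole now tilting up at about (598,238). The side panel shows the solid disc end hanging down at (222,200). It has swung part of the way. I'll carry it to the free bench and swing it the rest of the way there.

```bash
python3 -m pendant '{"hand":[0.03,0.03,0.03,0.03,0.03,0.03,0.03,0.03,0.03,0.03,0.03,0.03],"offset":[[-0.015,0.011,0],[-0.025,0.019,0],[-0.027,0.021,0],[-0.027,0.021,0],[-0.027,0.021,0],[-0.027,0.021,0],[-0.027,0.021,0],[-0.027,0.021,0],[-0.027,0.021,0],[-0.027,0.021,0],[-0.025,0.019,0],[-0.015,0.011,0]],"turn":[0,0,0,0,0,0,0,0,0,0,0,0]}'
python3 -m pendant '{"hand":[0.03,0.03,0.03,0.03,0.03,0.03,0.03,0.03],"offset":[[0,0,0.02],[0,0,0.025],[0,0,0.025],[0,0,0.02],[0,0,0.01],[0,0,0],[0,0,0],[0,0,0]],"turn":[0,0,0,0,0,0,0,0]}'
cat > meas.py <<'E'
from w import *
s=where();R=s['tcp_rot'];p=s['tool_pos']
for n in('side','wrist'):
    i,d=imaging.get_image(n);P=cloud(n,d,s);hsv=cv2.cvtColor(i,cv2.COLOR_BGR2HSV)
    m=((hsv[...,0]<12)|(hsv[...,0]>174))&(hsv[...,1]>110)&(hsv[...,2]<150)&(np.linalg.norm(P-p,axis=-1)<.12)
    q=(P[m]-p)@R
    print(n,m.sum())
    if m.sum()>60:
        print(' tool-frame 2/98%',np.percentile(q,[2,98],axis=0).round(4).tolist(),'world z 1%',np.percentile(P[m][:,2],1))
        c=q-q.mean(0);w,V=np.linalg.eigh(np.cov(c.T));print(' principal',V[:,2],np.sqrt(w))
    cv2.imwrite(f'pics/{n}_last.png',i)
E
python3 meas.py
```

```text
time_s: 12.33
tool_pos: [0.5159, -0.1798, 0.2096]
tcp_rot: [[0.826, 0.564, -0.002], [0.564, -0.826, -0.001], [-0.002, -0.0, -1.0]]
wrist_force: [-0.3, -0.4, -1.6]
gripper_width: 0.0439
grasp_force: 8.0
time_s: 13.0
tool_pos: [0.5194, -0.176, 0.1116]
tcp_rot: [[0.823, 0.567, 0.002], [0.567, -0.823, -0.0], [0.001, 0.001, -1.0]]
wrist_force: [-0.2, -0.6, -2.1]
gripper_width: 0.044
grasp_force: 8.0
t 13.0 carton xy -0.18840102557254398 -0.3077306610015412 z 0.11156474758329142 toolx ang rel carton 17.795051578620622 F [-0.2342 -0.6345 -2.141 ] w 0.04402516126698631 q [-0.5216  0.2995  0.9246  1.8907 -0.2705  1.0809 -0.4572]
side 658
 tool-frame 2/98% [[-0.0681, -0.0191, -0.0129], [0.0022, 0.0222, 0.0229]] world z 1% 0.08434375267108273
 principal [-0.9741 -0.0079  0.2261] [0.0094 0.0131 0.0224]
wrist 2609
 tool-frame 2/98% [[-0.0237, -0.0216, -0.0128], [0.0083, 0.0196, 0.0259]] world z 1% 0.08444045057336959
 principal [0.6868 0.1179 0.7173] [0.006  0.0129 0.0142]
```

```bash
python3 -m pendant '{"hand":[0.03,0.03,0.03,0.03,0.03,0.03],"offset":[[0,0,0.012],[0,0,0.012],[0,0,0.008],[0,0,0],[0,0,0],[0,0,0]],"turn":[0,0,0,0,0,0]}' 5 | tail -1; python3 meas.py;  python3 -m pendant '{"hand":[0.03,0.03,0.03,0.03],"offset":[[0,0,0],[0,0,0],[0,0,0],[0,0,0]],"turn":[0,0,0,0]}' 4|tail -1; python3 meas.py
```

```text
grasp_force: 5.0
t 13.6 carton xy -0.1892721593752393 -0.3073130918014296 z 0.07834709052594488 toolx ang rel carton 17.781110549481387 F [-0.0605 -0.4066 -1.5516] w 0.04413928530410339 q [-0.4918  0.3486  0.8988  1.9186 -0.3179  1.0241 -0.4216]
side 632
 tool-frame 2/98% [[-0.0527, -0.0191, -0.0058], [-0.004, 0.0222, 0.0547]] world z 1% 0.021019649822093853
 principal [-0.5572  0.0671  0.8276] [0.0064 0.0125 0.0221]
wrist 2277
 tool-frame 2/98% [[-0.0295, -0.0214, -0.0083], [0.0204, 0.0198, 0.0164]] world z 1% 0.050974376305541885
 principal [-0.8842 -0.0127 -0.4669] [0.0054 0.0117 0.0149]
grasp_force: 4.0
t 14.0333 carton xy -0.18889617865532157 -0.30721075497392075 z 0.07869069962428374 toolx ang rel carton 17.7990296531626 F [-0.0346  0.7335 -2.1233] w 0.0439631446404175 q [-0.4921  0.3479  0.8989  1.9184 -0.318   1.0239 -0.4216]
side 622
 tool-frame 2/98% [[-0.0504, -0.0188, -0.0048], [-0.0015, 0.0221, 0.0553]] world z 1% 0.02079877539653404
 principal [-0.5489  0.0312  0.8353] [0.0061 0.0126 0.0217]
wrist 2199
 tool-frame 2/98% [[-0.0146, -0.0215, -0.0071], [0.0206, 0.0199, 0.015]] world z 1% 0.06342614143624939
 principal [0.8521 0.0091 0.5232] [0.0007 0.0119 0.0141]
```

```bash
python3 -m pendant '{"hand":[0.03,0.03,0.03,0.03,0.03,0.03],"offset":[[0,0,0],[0,0,0],[0,0,0],[0,0,0],[0,0,0],[0,0,0]],"turn":[0,0,0,0,0,0]}' 3|tail -1; python3 meas.py
```

```text
grasp_force: 3.0
t 14.6333 carton xy -0.18895735903289998 -0.3072048332996942 z 0.07857945444439608 toolx ang rel carton 17.795691736498902 F [-0.051   0.277  -0.7967] w 0.04410985718869422 q [-0.4921  0.3482  0.8988  1.9185 -0.3181  1.024  -0.4215]
side 612
 tool-frame 2/98% [[-0.0477, -0.0187, -0.0039], [0.0013, 0.0222, 0.0591]] world z 1% 0.018048203953129043
 principal [-0.4916  0.0652  0.8684] [0.0064 0.0125 0.0218]
wrist 2260
 tool-frame 2/98% [[-0.0158, -0.0214, -0.0058], [0.0209, 0.0197, 0.0139]] world z 1% 0.06432858143078202
 principal [0.8833 0.0085 0.4688] [0.0006 0.0118 0.0143]
```

```bash
python3 -m pendant '{"hand":[0.03,0.03,0.03,0.03,0.03,0.03,0.03,0.03,0.03,0.03,0.03,0.03],"offset":[[0,0,0.006],[0,0,0.004],[0,0,0.003],[-0.004,0,0],[-0.004,0,0],[-0.004,0,0],[-0.004,0,0],[-0.004,0,0],[-0.004,0,0.001],[-0.004,0,0.001],[0,0,0],[0,0,0]],"turn":[0,0,0,0,0,0,0,0,0,0,0,0]}' 4; python3 meas.py
```

```text
time_s: 15.73
tool_pos: [0.495, -0.1918, 0.0632]
tcp_rot: [[0.824, 0.567, -0.001], [0.567, -0.824, 0.0], [-0.0, -0.0, -1.0]]
wrist_force: [-0.3, -1.0, -1.8]
gripper_width: 0.044
grasp_force: 4.0
t 15.7333 carton xy -0.2162989601235845 -0.31582575758521986 z 0.06323976664880135 toolx ang rel carton 17.762885985376066 F [-0.2939 -1.0304 -1.7599] w 0.04395909978103427 q [-0.4679  0.3353  0.9064  1.9695 -0.316   0.9846 -0.3785]
side 475
 tool-frame 2/98% [[-0.0293, -0.0191, -0.0119], [-0.0001, 0.0223, 0.0554]] world z 1% 0.006881335096096894
 principal [-0.0904  0.1258  0.9879] [0.0067 0.0125 0.0226]
wrist 3926
 tool-frame 2/98% [[-0.018, -0.0208, -0.0121], [0.0193, 0.0189, 0.05]] world z 1% 0.01033428423484483
 principal [-0.3957  0.0067 -0.9184] [0.011  0.0116 0.0196]
```

```bash
python3 -m pendant '{"hand":[0.03,0.03,0.03,0.03,0.05,0.06,0.07,0.087,0.087,0.087,0.087],"offset":[[-0.002,0,0.002],[0,0,0.002],[0,0,0.001],[0,0,0],[0,0,0],[0,0,0],[0,0,0],[0,0,0],[0,0,0],[0,0,0],[0,0,0]],"turn":[0,0,0,0,0,0,0,0,0,0,0]}'
cat >> meas.py <<'E'
    t=m&(P[...,2]>np.percentile(P[m][:,2],97)-.004)&(P[...,2]<.2) if m.sum()>60 else m
    if t.sum()>20:
        q=(P[t]-p)@R;print(' top face: n',t.sum(),'z',np.median(P[t][:,2]),'tool centre',(q.max(0)+q.min(0))/2,'ext',np.ptp(q,axis=0))
        M=np.c_[q[:,:2],np.ones(len(q))];print(' tilt deg',np.degrees(np.arctan(np.linalg.lstsq(M,q[:,2],rcond=None)[0][:2])))
E
python3 meas.py
```

```text
time_s: 16.75
tool_pos: [0.494, -0.1927, 0.0585]
tcp_rot: [[0.823, 0.567, 0.0], [0.567, -0.823, -0.0], [0.0, 0.0, -1.0]]
wrist_force: [0.3, -0.4, 0.6]
gripper_width: 0.0815
grasp_force: 0.0
t 16.75 carton xy -0.21752050324731534 -0.3164122341265067 z 0.05853786519684775 toolx ang rel carton 17.797128940753634 F [ 0.2988 -0.4431  0.5541] w 0.08149952312147492 q [-0.4619  0.3412  0.9027  1.9748 -0.323   0.975  -0.3702]
side 468
 tool-frame 2/98% [[-0.0284, -0.019, -0.0153], [0.0024, 0.0218, 0.052]] world z 1% 0.005240460125476296
 principal [-0.0828  0.0879  0.9927] [0.0072 0.0129 0.024 ]
 top face: n 104 z 0.07161157788619793 tool centre [-0.0122  0.0006 -0.0638] ext [0.0327 0.0426 0.1057]
 tilt deg [ 0.1354 -0.9292]
wrist 3831
 tool-frame 2/98% [[-0.016, -0.0211, -0.0151], [0.0176, 0.0189, 0.0485]] world z 1% 0.0076930110624787
 principal [0.3147 0.0003 0.9492] [0.0097 0.0121 0.021 ]
 top face: n 1649 z 0.0726592873309514 tool centre [-0.0005 -0.0012 -0.0134] ext [0.0368 0.0431 0.0048]
 tilt deg [ 0.8282 -0.0374]
```

View pics/wrist_last.png

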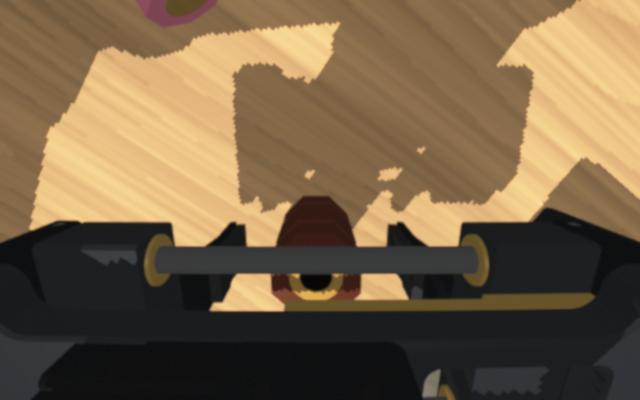

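The wrist picture shows the insulator standing upright with the brass ring and dark hole on top at (316,280). Its top is at 72 mm, as it should be. I'll now regrip the middle band.

```bash
python3 -m pendant '{"hand":[0.087,0.087,0.087,0.087,0.087,0.02,0.02,0.02,0.02,0.02,0.02,0.02],"offset":[[-0.003,0,0],[0,0,0.008],[0,0,0.008],[0,0,0.0035],[0,0,0],[0,0,0],[0,0,0],[0,0,0],[0,0,0],[0,0,0],[0,0,0],[0,0,0]],"turn":[0,0,0,0,0,0,0,0,0,0,0,0]}' 25; python3 meas.py
```

```text
time_s: 17.85
tool_pos: [0.4916, -0.1944, 0.0392]
tcp_rot: [[0.823, 0.567, 0.0], [0.567, -0.823, 0.0], [0.0, 0.0, -1.0]]
wrist_force: [0.5, 0.5, -1.0]
gripper_width: 0.0482
grasp_force: 0.0
t 17.85 carton xy -0.22031952838280075 -0.31729349346690433 z 0.03916913212784827 toolx ang rel carton 17.797801993675886 F [ 0.4601  0.4706 -0.9667] w 0.04818748025002734 q [-0.4385  0.3703  0.8839  1.9912 -0.3543  0.9396 -0.3418]
side 415
 tool-frame 2/98% [[-0.0254, -0.0195, -0.0342], [0.002, 0.0219, 0.0333]] world z 1% 0.005093895221723586
 principal [-0.0365  0.109   0.9934] [0.0057 0.0121 0.0217]
 top face: n 67 z 0.07091725622201239 tool centre [-0.0099 -0.0005 -0.064 ] ext [0.0316 0.0394 0.0681]
 tilt deg [-14.0344  -5.8624]
wrist 3973
 tool-frame 2/98% [[-0.0028, -0.0219, -0.0344], [0.0206, 0.0198, 0.0315]] world z 1% 0.006484158176324864
 principal [ 0.2074 -0.009   0.9782] [0.0065 0.0127 0.0213]
 top face: n 1196 z 0.07270158800763214 tool centre [ 0.0083 -0.0011 -0.0327] ext [0.0254 0.044  0.0048]
 tilt deg [4.8107 0.0412]
```

```bash
python3 -m pendant '{"hand":[0.02,0.02,0.02,0.02,0.02],"offset":[[0,0,0],[0,0,0],[0,0,0],[0,0,0],[0,0,0]],"turn":[0,0,0,0,0]}'; python3 -m pendant '{"hand":[0.02,0.02,0.02,0.02,0.02,0.02,0.02,0.02,0.02,0.02,0.02,0.02],"offset":[[0,0,-0.008],[0,0,-0.012],[0,0,-0.018],[0,0,-0.02],[0,0,-0.02],[0,0,-0.02],[0,0,-0.02],[0,0,-0.02],[0,0,-0.012],[0,0,-0.006],[0,0,0],[0,0,0]],"turn":[0,0,0,0,0,0,0,0,0,0,0,0]}'; python3 -m pendant '{"hand":[0.02,0.02,0.02,0.02,0.02,0.02],"offset":[[0,0,0],[0,0,0],[0,0,0],[0,0,0],[0,0,0],[0,0,0]],"turn":[0,0,0,0,0,0]}'; python3 meas.py
python3 - <<'E'
from w import *
i=cv2.imread('pics/side_last.png');w=cv2.imread('pics/wrist_last.png')
cv2.imwrite('pics/fin.png',np.hstack([cv2.resize(i[60:360,120:420],(400,400)),cv2.resize(w[200:330,220:420],(400,400))]))
t,d=imaging.get_image('top');P=cloud('top',d);X=(P[...,:2]-cen)@e;Y=(P[...,:2]-cen)@f;Z=P[...,2]
for sg in(-1,1):
    m=(abs(Y)<.08)&(X*sg>.1)&(X*sg<.19)&(Z>.02)&(Z<.17);print(sg,m.sum(),np.polyfit(X[m]*sg,Z[m],1))
E
```

```text
time_s: 18.37
tool_pos: [0.4916, -0.1944, 0.0391]
tcp_rot: [[0.823, 0.567, 0.0], [0.567, -0.823, 0.0], [0.0, -0.0, -1.0]]
wrist_force: [-0.1, 0.9, 2.1]
gripper_width: 0.0438
grasp_force: 25.0
time_s: 19.37
tool_pos: [0.4912, -0.1942, 0.1946]
tcp_rot: [[0.823, 0.567, -0.0], [0.567, -0.823, 0.001], [-0.0, -0.001, -1.0]]
wrist_force: [0.5, 0.3, -2.6]
gripper_width: 0.0437
grasp_force: 25.0
time_s: 19.87
tool_pos: [0.4914, -0.1944, 0.1948]
tcp_rot: [[0.824, 0.567, -0.0], [0.567, -0.824, -0.0], [-0.0, -0.0, -1.0]]
wrist_force: [-0.3, 0.3, -2.0]
gripper_width: 0.0435
grasp_force: 25.0
t 19.8667 carton xy -0.22053082209448968 -0.31729185764037093 z 0.1948466245482206 toolx ang rel carton 17.79305822962749 F [-0.2574  0.2819 -2.0363] w 0.04353340589208052 q [-0.5876  0.1274  0.9898  1.8468 -0.1128  1.227  -0.5309]
side 576
 tool-frame 2/98% [[-0.025, -0.0204, -0.034], [0.0082, 0.0217, 0.0366]] world z 1% 0.15738262051247076
 principal [-0.0553  0.0355  0.9978] [0.0068 0.0123 0.0234]
wrist 3931
 tool-frame 2/98% [[-0.0027, -0.0218, -0.0344], [0.0206, 0.02, 0.0288]] world z 1% 0.1643738635570454
 principal [ 0.2201 -0.0105  0.9754] [0.0065 0.0127 0.0207]
-1 1448 [0.463  0.0309]
1 1520 [0.4336 0.0335]
```

View pics/fin.png

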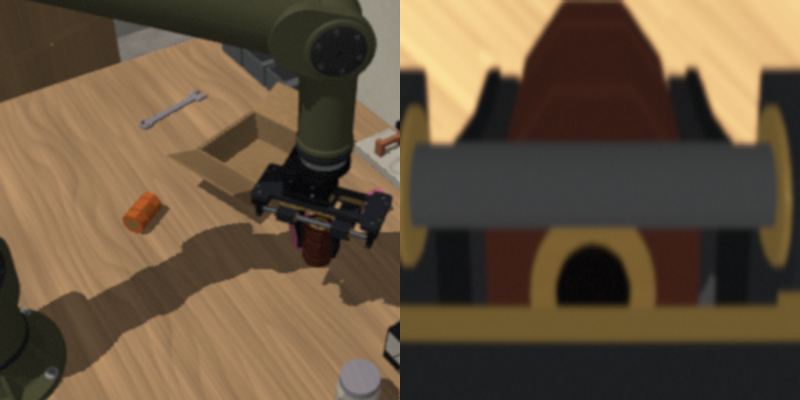

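The final picture shows the insulator held upright (left panel, 318,245), with the blind hole and brass ring on top (right panel, 592,275). Its lower end is about 156 mm above the bench, and the flaps still lean out at about 2.7 rad. I'm handing it in.

```bash
python3 -c "from h import *;print(r.sign_off())"
```

```text
the job is handed in; nothing more can be done
None
```

The job is handed in: both flaps are folded back to about 2.7 rad, and the gripper is holding the insulator upright at rest, blind hole up, with its lower end about 156 mm above the bench.

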